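# Reset the rock analyser through its sunken key

### The job

The rock analyser has tripped: on its low control box, push the sliding dust cover by its upright rib all the way across to its stop, so that it leaves the well it was hiding and covers the well next to it. Then reach with closed fingertips down into the well you have uncovered, press the sunken reset key fully down, hold it there for about two seconds, let it come up again and draw clear. Only push and press: leave the other key unpressed, and do not lift, tip or shove the control box, the loose rock, the jar or the brush.

Things in the scene. Friction and masses are not known exactly. Their poses are not given: they have to be found in the camera images.
- console: Loose grey control box, 110 (own x) x 190 (own y) x 55 mm high, about 2.2 kg, standing on the table at any yaw; origin at the centre of its underside, z up. In its top are two equal square wells, 48 x 48 mm and 35 mm deep, centred at own x = 0, y = -37.5 mm (reset key) and y = +37.5 mm (other key), their sides parallel to the box. Two rails 6 mm wide and 5 mm high run along own y at x = -36 and +36 mm.
- console_mid (a point): Centre of the top face of the control box, 55 mm above the table.
- cover_rib (a point): Middle of the top edge of the rib on the dust cover. The cover is a bare steel plate 64 (own x) x 62 (own y) mm whose upper face lies 59.5 mm above the table; the rib stands across its middle, 40 mm long along the box's x, 6 mm thick along y, and rises 14 mm above the plate (top 73.5 mm above the table). Axes parallel to the box's.
- dust_cover (a joint): Travel of the dust cover in m along the box's +y, from 0 (centred over the reset key's well) to 0.075 (its stop, centred over the other key's well). It starts at 0 to 0.012, slides with about 1.5 N of friction and stays where it is left.
- reset_key_top (a point): Centre of the top of the reset key, a round white plastic key 28 mm in diameter, in the middle of the well that the cover hides at the start. The top lies 30 mm above the table, 25 mm below the box's top face.
- reset_key (a joint): How far the reset key is pressed, in m: 0 up, 0.005 fully down. Sprung: it starts to move at about 1.2 N, is fully down at about 4 N and comes up by itself.
- other_key_top (a point): Centre of the top of the other key, the same in shape and height, in the well that is open at the start.
- other_key (a joint): How far the other key is pressed, in m: 0 up, 0.005 fully down; to be left alone.
- rock_mid (a point): Middle of a loose grey rock, about 95 x 85 x 44 mm, 22 mm above the table; bystander, beyond the box's own +x side.
- vial_mid (a point): Middle of a loose small jar, 32 mm in diameter and 58 mm high, 29 mm above the table; bystander.
- brush: Loose hand brush lying on the table, about 200 mm long, 42 mm wide and 20 mm high; origin near its middle; bystander, beyond the box's own -x side, roughly parallel to it.
- analyser: Fixed rock analyser on the table to the robot's left: black head on a column over a rock on an aluminium base of 240 x 200 mm, 425 mm high in all; origin at the centre of its underside. Keep clear of it.
Things that resemble listed ones, but are neither listed nor needed, are in the scene too. There is more than one size of the console; the one meant has the size given above.

How it is judged:
On the way, in this order (a step that is already met when the one before it is completed fails the run):
1. the dust cover is pushed across to its stop, clear of the reset well (value of joint dust_cover above 0.068 m), for 0.2 s.
2. the reset key is held fully down by the fingers for about two seconds (1.5 s at least) (value of joint reset_key above 0.004 m and value of joint dust_cover above 0.066 m and contact force between the fingers and reset_key above 0.5 N), for 1.5 s.
At the end, for the whole second after the job is handed in: The dust cover stands at its stop over the other well (within 9 mm), both keys are up, the control box stands upright within 15 mm of where it was, and the rock, jar and brush are within 15 mm of where they were (value of joint dust_cover above 0.066 m and value of joint each of reset_key, other_key below 0.001 m and distance of each of console, rock_mid, vial_mid, brush from where it was at the start of the episode below 0.015 m and angle between console's own z axis and vertical below 0.05 rad and linear speed of console below 0.01 m/s); the robot touches nothing.
It fails at once if the other key is pressed (more than 2 mm) (value of joint other_key above 0.002 m).
It fails at once if the control box is shoved or lifted more than 15 mm (distance of console from where it was at the start of the episode above 0.015 m).
It fails at once if the control box is tipped (more than 0.1 rad) (angle between console's own z axis and vertical above 0.1 rad).
It fails at once if the control box is lifted off the table (more than 6 mm) (height (world z) of console_mid above 0.061 m).
It fails at once if the rock, the jar or the brush is knocked more than 15 mm out of place, or lifted (distance of any of rock_mid, vial_mid, brush from where it was at the start of the episode above 0.015 m).
It also fails if it takes over 43 s, if anything falls off the work surface, if the arm or the gripper's body presses on something with over 40 N, if the wrist force passes 120 N, or if a joint passes its speed limit or range.

### The arm

A 6-joint arm with a two-finger parallel gripper is mounted at the origin on the work surface. World frame = base frame: x ahead of the robot, y to its left, z up, the work surface at z = 0. Lengths are in m, angles in rad, forces in N, time in s.
With the tool pointing down it reaches from about 0.325 to 0.775 m from the base axis. Payload 5.5 kg.
Tool frame: the origin (TCP) lies at the very end of the fingers, on their centre line; the grasp point (between the pads) lies behind it (hold_point_z is the z of the grasp point in the tool frame, in m); z points along the fingers, y is the direction in which the jaws open and shut (so a half turn about z gives the same grasp; the last joint's range is limited). The gripper opens to 85 mm and grips with 20 to 120 N. Pads are 22 mm wide; open, the fingers measure 114 mm over their backs; the gripper's body (76 mm by 85 mm) begins 54 mm behind the grasp point. The pads swing forward as they close: fully open they stand 13 mm farther back than shut.
Start: joints at [-1.278, 0.091, 1.231, -0, 1.82, -0.057], TCP at [0.206, -0.564, 0.231] pointing down, gripper open.
Joint ranges: [-2.87, 2.87], [-0.86, 2.18], [0.17, 2.46], [-1.51, 4.65], [0.06, 2.69], [-2.65, 2.65]. Speed limits (rad/s): [2.57, 2.57, 3.01, 3.14, 3.14, 3.14].

### API

Orientations are given as a unit quaternion [w, x, y, z].
In Python, from rig import * gives the robot as it stands.
- The arm moves only by the tool carry_out, never from a script. Its argument "plan" is a list that holds one entry, the list of rows, each a list of 4 numbers: the shift along the tool's x, y, z in m, then the turn about the tool's z in rad. In form: [[[dx, dy, dz, twist], ...]]. A call has 1 to 10 rows; each row is the pose to reach, as a shift and turn from the pose measured when the call began, along the tool's axes at that moment; what a row does not reach only later rows make up. A row lasts 1/10 s, in which the tool goes at most 50 mm and 8.59 degrees, less where a joint would pass 70% of its speed; a pose out of reach is approached as far as the arm can. A call with a gripper value outside its range is refused whole. "fingers" is the closure, from -1 (fully open) to 1 (shut), set as the call begins (left out, the last holds). The fingers move at their own pace and stop on an object; "force" is the grip in N (left out, the last holds). Time passes only in rows, so rows that repeat a pose let the fingers close. It gives the time, the measured TCP pose, the force and the opening at its end, in the units of the state.
- sense(): the state, without advancing time (a new reading comes with each control period).
- camera(name): name is "scene" or "top"; returns a dict with "img" (420x560x3 uint8, red, green, blue), "z_map" (420x560 float32, m along the optical axis (not along the pixel's ray), 0 where there is no reading), "fov_y" (degrees; the focal length in pixels is half the picture's height over the tangent of half this angle, whatever the lens; pixels are square), "cx", "cy" (the principal point, pixels), "eye" and "attitude" of the camera in the world. Camera axes: x right, y down, z forward; pixel columns grow to the right and rows downward; lengths in m; the calibration is good to about 2 mm. A picture is of the moment at which its call begins.
- hand_in(): hands the job in, once; it reports no verdict.
Trained networks look in the newest picture that a camera, given by its name, has taken for a name from the list of things; names that differ only in an ending like _2 or _b are one class to them, and where a whole thing is asked for, a point or a joint stands for the part that bears it (a point fixed in the world has none). Each returns a list of dicts, best first, with "conf" (0 to 1); they miss things now and then, are a little off and sometimes report something else, mostly with a low value. They report only what shows in the picture. A call takes as long as a camera call. They do not tell look-alikes from the thing itself.
- silhouettes(camera, name): "region" (420x560 bool, what is visible of it) and "bbox" ([centre column, centre row, width, height] in pixels, round what is visible of it).
- spot_point(camera, name): "at" ([column, row] in pixels: a listed point, or the origin of a listed thing).
The state is a dict: "t": time; "joints": joint angles; "qd": joint speeds; "effort": joint torques, N m; "tool_pos": TCP position; "ee_rot": TCP orientation; "contact_force": force on the tool from outside, world axes, zero at the start; "torque": the same for the moment, N m; "width": opening from 0.0 (shut) to 1.0 (fully open).
Only numpy, scipy, OpenCV 4.12 (cv2) and the standard library are available. Lean on these libraries where they do the work, as an engineer would, in place of code of your own. Each camera call takes 0.05 s, during which the arm holds its last target. There are 200 camera calls.

## Working session

There is one attempt and no reset: what is moved stays moved. The work goes in short steps, Python scripts to look and compute and a tool call to move; the robot and the scene stay as the last step left them, time stands still between calls to the robot, and variables do not carry over. Pictures are saved under pics/ and viewed, about 8 in all and at most 12, crops included, and the job is handed in when it is done.

Besides the shell and the picture viewer there is one more tool, called by a JSON object that holds its "api" and its "payload". carry_out: Moves the arm, as the interface text tells. Its arguments: {"type":"object","properties":{"plan":{"type":"array"},"fingers":{"type":"number"},"force":{"type":"number"}},"required":["plan"]}

```bash
mkdir -p pics
cat > h.py <<'E'
from rig import *
import numpy as np, cv2
from scipy.spatial.transform import Rotation as R
def rot(a):
    a=np.asarray(a,float)
    return a if a.shape==(3,3) else R.from_quat(a[[1,2,3,0]]).as_matrix()
def cloud(c):
    f=210/np.tan(np.radians(c["fov_y"])/2); v,u=np.mgrid[:420,:560]; z=c["z_map"]
    p=np.stack([(u-c["cx"])/f*z,(v-c["cy"])/f*z,z],-1)
    P=p@rot(c["attitude"]).T+np.array(c["eye"]); P[z==0]=np.nan
    return P
def ray(c,uv,h):
    f=210/np.tan(np.radians(c["fov_y"])/2)
    d=rot(c["attitude"])@np.array([(uv[0]-c["cx"])/f,(uv[1]-c["cy"])/f,1]); e=np.array(c["eye"])
    return e+d*(h-e[2])/d[2]
E
python3 - <<'E'
from h import *
s=sense(); print(s["t"],s["tool_pos"],s["ee_rot"],s["width"],s["contact_force"])
for n in ("scene","top"):
    c=camera(n); cv2.imwrite(f"pics/{n}1.png",c["img"][:,:,::-1]); print(n,c["fov_y"],c["cx"],c["cy"],c["eye"],c["attitude"])
    for k,h in (("console",0),("console_mid",.055),("cover_rib",.0735),("other_key_top",.03),("rock_mid",.022),("vial_mid",.029),("brush",.01)):
        print(k,[(round(d["conf"],2),np.round(d["at"],1).tolist(),ray(c,d["at"],h).round(3).tolist()) for d in spot_point(n,k)])
E
```

```text
0.0 [ 0.20555017 -0.56337226  0.23014448] [-9.95376029e-04  9.84744041e-01  1.74006241e-01 -1.08884232e-04] 1.004161234855154 [-0.46458213  0.4438188   0.08598108]
scene 49.03214752164164 287.8729923095693 209.52744797679654 [1.53185032 0.09294889 0.8740295 ] [-0.30340705  0.6538426   0.6230019  -0.3038135 ]
console [(0.94, [146.7, 257.5], [0.639, -0.269, 0.0]), (0.77, [307.9, 188.1], [0.354, 0.186, 0.0])]
console_mid [(0.79, [307.8, 167.5], [0.319, 0.188, 0.055]), (0.77, [145.5, 246.4], [0.654, -0.257, 0.055]), (0.56, [232.0, 227.1], [0.592, -0.037, 0.055])]
cover_rib [(0.94, [291.5, 160.2], [0.302, 0.137, 0.074]), (0.69, [234.4, 215.8], [0.567, -0.03, 0.073]), (0.61, [148.3, 249.7], [0.686, -0.24, 0.074])]
other_key_top [(0.59, [222.0, 241.5], [0.62, -0.065, 0.03])]
rock_mid [(0.56, [199.9, 214.3], [0.491, -0.139, 0.022]), (0.42, [270.2, 257.4], [0.68, 0.064, 0.022])]
vial_mid [(0.55, [204.0, 274.7], [0.738, -0.101, 0.029])]
brush [(0.94, [270.6, 255.6], [0.661, 0.065, 0.01])]
top 47.43447797842589 288.81662956141577 212.61757171976143 [0.29314058 0.11859802 1.30778222] [-0.0756453
[... 259 characters left out ...]
, 283.5], [0.351, 0.184, 0.055]), (0.55, [359.1, 194.2], [0.591, -0.042, 0.055]), (0.19, [150.2, 200.2], [0.569, 0.521, 0.055])]
cover_rib [(0.62, [288.5, 280.3], [0.358, 0.144, 0.073]), (0.57, [352.7, 204.4], [0.559, -0.022, 0.073]), (0.55, [437.0, 169.0], [0.658, -0.247, 0.073]), (0.18, [378.9, 144.4], [0.725, -0.094, 0.073])]
other_key_top [(0.6, [366.1, 182.1], [0.631, -0.064, 0.03]), (0.53, [254.8, 281.8], [0.356, 0.234, 0.03]), (0.38, [445.9, 185.1], [0.625, -0.282, 0.03])]
rock_mid [(0.72, [397.0, 238.9], [0.476, -0.146, 0.022])]
vial_mid [(0.57, [380.7, 147.3], [0.732, -0.107, 0.029])]
brush [(0.67, [321.5, 179.8], [0.642, 0.057, 0.01]), (0.25, [367.6, 183.2], [0.634, -0.071, 0.01])]
```

View pics/top1.png

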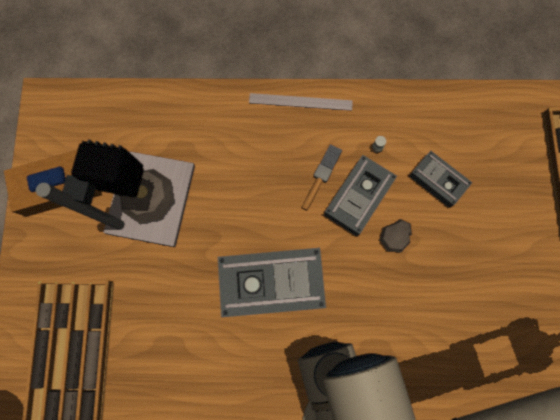

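View pics/scene1.png

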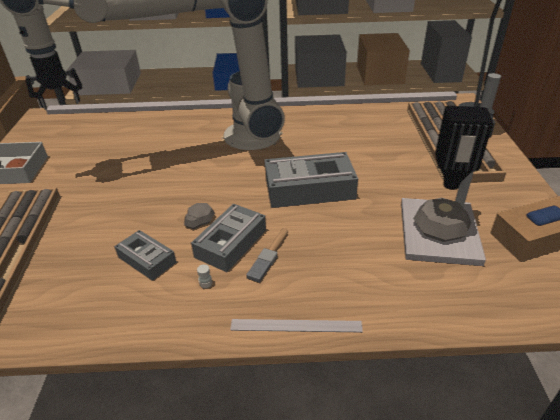

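Run:
```python
from h import *
c=camera("top"); P=cloud(c); np.save("P.npy",P)
z=P[:,:,2]
for name,ctr in (("mid",(.592,-.042)),("far",(.655,-.262)),("near",(.352,.186))):
    near=np.hypot(P[:,:,0]-ctr[0],P[:,:,1]-ctr[1])<.17
    m=near&(z>.035)&(z<.08)
    n,lab,st,ce=cv2.connectedComponentsWithStats(m.astype(np.uint8))
    i=[lab[v,u] for v,u in [np.unravel_index(np.nanargmin(np.where(m,np.hypot(P[:,:,0]-ctr[0],P[:,:,1]-ctr[1]),9)),m.shape)]][0]
    q=P[(lab==i)][:,:2].astype(np.float32)*1000
    r=cv2.minAreaRect(q); print(name,len(q),np.round(r[0],1),np.round(r[1],1),round(r[2],1), "zmed",np.median(z[lab==i]))
    rb=P[near&(z>.066)&(z<.085)]; print(" rib pts",len(rb),rb.mean(0).round(4) if len(rb) else "")
print(np.nanmedian(z[300:400,300:500]))
```

```text
mid 2635 [594.  -45.4] [110.2 192.3] 57.4 zmed 0.05733492216359637
 rib pts 62 [ 0.5721 -0.0301  0.0716]
far 1448 [ 644.6 -267.7] [142.9  87.3] 50.4 zmed 0.04342392734600731
 rib pts 3 [ 0.6189 -0.1042  0.0664]
near 2925 [354.3 190.2] [154.2 266.7] 5.8 zmed 0.0775290925597607
 rib pts 4701 [0.3532 0.1888 0.0792]
0.002686383921569835
```

The middle box at top-view (360,195) fits the stated size: 110 x 192 mm, centred at (0.594, -0.045), with own +y at -32.6°. The rib is at (355,204), the open key at (368,184), the rock at (397,237), the brush at (322,178) and the jar at (379,145). I'll move over with closed fingers.

{"api": "carry_out", "payload": {"plan": [[[0.02, -0.016, 0, -0.03], [0.06, -0.048, 0, -0.08], [0.1, -0.08, 0, -0.14], [0.14, -0.112, 0, -0.2], [0.18, -0.144, 0, -0.25], [0.22, -0.175, 0, -0.3], [0.26, -0.207, 0, -0.36], [0.3, -0.24, 0, -0.42], [0.34, -0.271, 0, -0.48], [0.37, -0.295, 0, -0.53]]], "fingers": 1, "force": 60}}

```text
t: 1.85
tool_pos: [0.4529, -0.1577, 0.2317]
ee_rot: [0.0, 0.904, 0.427, 0.0]
contact_force: [1.1, -1.0, 0.0]
width: 0.0
```

```bash
cat >> h.py <<'E'
YAW=np.radians(-122.6); C=np.array([.594,-.0454])   # console
BX=np.array([np.cos(YAW),np.sin(YAW)]); BY=np.array([-BX[1],BX[0]])
def go(own,z,xdir=None):
    s=sense(); M=rot(s["ee_rot"]); p=np.array(s["tool_pos"])
    t=np.r_[C+own[0]*BX+own[1]*BY,z]; d=M.T@(t-p)
    xd=-BX if xdir is None else xdir
    tw=np.arctan2(M[:2,1]@xd,M[:2,0]@xd)
    q=p[:2]-C
    print("t",round(s["t"],2),"tcp",p.round(4),"own",round(q@BX,4),round(q@BY,4),"F",np.round(s["contact_force"],1),"w",round(s["width"],3),"MOVE",d.round(4),"twist",round(tw,3), "zaxis",M[:,2].round(3),"j6",round(s["joints"][5],2))
E
python3 -c "
from h import *
go((0,-.062),.20)"
```

```text
t 1.85 tcp [ 0.4529 -0.1577  0.2317] own 0.1706 -0.0584 F [ 1.1 -1.   0. ] w 0.0 MOVE [ 0.169  -0.024   0.0317] twist -0.119 zaxis [ 0.001 -0.    -1.   ] j6 0.28
```

{"api": "carry_out", "payload": {"plan": [[[0.04, -0.006, 0.01, -0.05], [0.08, -0.012, 0.02, -0.08], [0.12, -0.018, 0.04, -0.119], [0.15, -0.022, 0.06, -0.119], [0.169, -0.024, 0.08, -0.119], [0.169, -0.024, 0.1, -0.119], [0.169, -0.024, 0.11, -0.119], [0.169, -0.024, 0.11, -0.119]]]}}

```text
t: 2.65
tool_pos: [0.5408, -0.012, 0.1199]
ee_rot: [-0.0, 0.877, 0.48, -0.001]
contact_force: [-1.0, 0.2, -0.1]
width: 0.001
```

Run:
```python
from h import *
go((0,-.062),.064)
c=camera("scene"); cv2.imwrite("pics/scene2.png",cv2.resize(c["img"][150:300,130:330,::-1],None,fx=4,fy=4,interpolation=cv2.INTER_CUBIC))
P=cloud(c); z=P[:,:,2]; near=np.hypot(P[:,:,0]-C[0],P[:,:,1]-C[1])<.13
q=P[near&(z>.04)&(z<.063)][:,:2]; 
o=np.stack([(q-C)@BX,(q-C)@BY],-1); print(np.percentile(o,[0.5,2,50,98,99.5],axis=0).round(4))
print(cv2.minAreaRect((q*1000).astype(np.float32)))
for k,h in (("cover_rib",.0735),("other_key_top",.03)):
  for d in spot_point("scene",k):
    w=ray(c,d["at"],h)[:2]-C; print(k,d["conf"],d["at"],w@BX,w@BY)
```

```text
t 2.65 tcp [ 0.5408 -0.012   0.1199] own 0.0006 -0.0628 F [-1.   0.2 -0.1] w 0.001 MOVE [0.0006 0.0009 0.0559] twist -0.001 zaxis [-0.002 -0.    -1.   ] j6 0.48
[[-0.0563 -0.0934]
 [-0.0553 -0.0899]
 [-0.0067  0.0105]
 [ 0.0538  0.0964]
 [ 0.0586  0.0976]]
((576.85009765625, -75.33924865722656), (184.70587158203125, 195.581787109375), 57.8862419128418)
cover_rib 0.92 [293.6, 163.5] -0.011683734338878527 -0.33129740331261504
cover_rib 0.75 [234.6, 218.9] -0.00611829599951466 -0.020983674623001273
cover_rib 0.74 [147.7, 246.6] 0.12343550521371516 0.17472499636470734
cover_rib 0.33 [228.8, 227.9] -0.014111283140004415 0.016486646448547363
other_key_top 0.47 [221.9, 243.5] -0.0022195368635919764 0.03877684114713149
```

View pics/scene2.png

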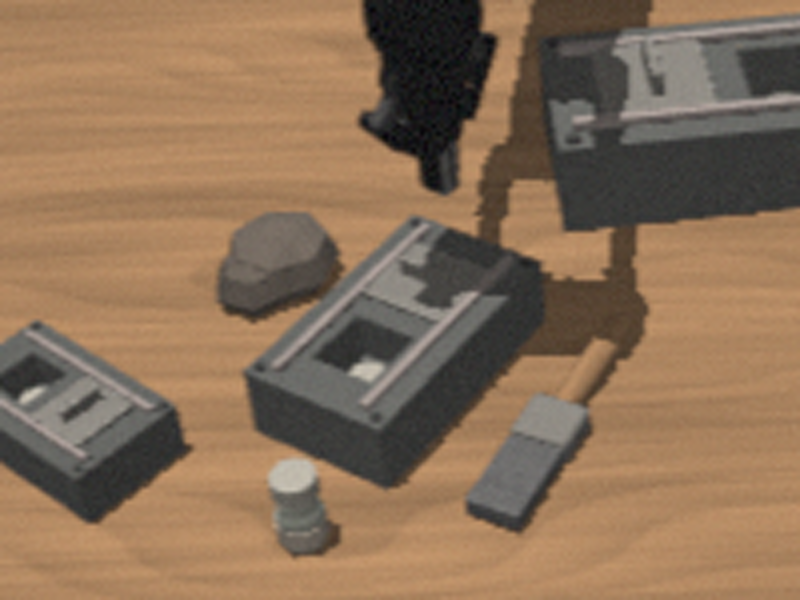

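The fingers are behind the rib at crop (440,190), and the rib lies in the arm's shadow. The second camera puts the box within about 2 mm of the first fit. I'll descend behind the rib.

{"api": "carry_out", "payload": {"plan": [[[0, 0, 0.015, 0], [0, 0, 0.03, 0], [0, 0, 0.042, 0], [0, 0, 0.05, 0], [0, 0, 0.055, 0], [0, 0, 0.056, 0]]]}}

```text
t: 3.4
tool_pos: [0.542, -0.0125, 0.0661]
ee_rot: [0.001, 0.877, 0.48, 0.001]
contact_force: [-0.1, -0.6, -0.6]
width: -0.001
```

{"api": "carry_out", "payload": {"plan": [[[0, 0.005, 0, 0], [0, 0.01, 0, 0], [0, 0.015, 0, 0], [0, 0.02, 0, 0], [0, 0.025, 0, 0], [0, 0.03, 0, 0], [0, 0.034, 0, 0], [0, 0.038, 0, 0], [0, 0.042, 0, 0], [0, 0.045, 0, 0]]]}}

```text
t: 4.4
tool_pos: [0.5803, -0.037, 0.0664]
ee_rot: [0.001, 0.877, 0.48, 0.001]
contact_force: [-1.4, 1.3, 1.8]
width: -0.003
```

Run:
```python
from h import *
go((0,.0375-.003-.0145),.064)
c=camera("scene"); cv2.imwrite("pics/scene3.png",cv2.resize(c["img"][150:300,130:330,::-1],None,fx=4,fy=4,interpolation=cv2.INTER_CUBIC))
```

```text
t 4.4 tcp [ 0.5803 -0.037   0.0664] own 0.0003 -0.0161 F [-1.4  1.3  1.8] w -0.003 MOVE [0.0004 0.0361 0.0024] twist -0.001 zaxis [ 0.002 -0.001 -1.   ] j6 0.45
```

View pics/scene3.png

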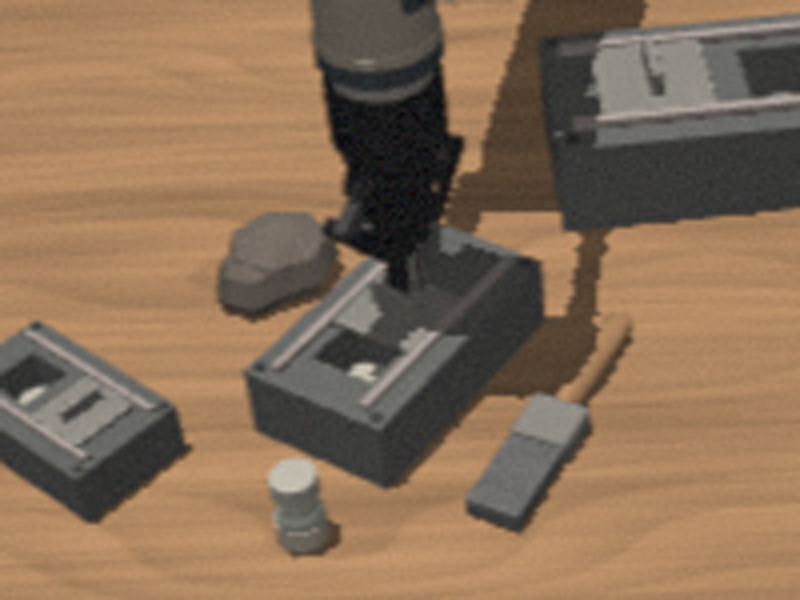

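The cover is moving (its edge has entered the open well at about (345,330) in the crop) and the box hasn't moved. I'll keep pushing and watch the force near the stop.

{"api": "carry_out", "payload": {"plan": [[[0, 0.005, 0, 0], [0, 0.009, 0, 0], [0, 0.013, 0, 0], [0, 0.017, 0, 0], [0, 0.02, 0, 0], [0, 0.023, 0, 0], [0, 0.026, 0, 0], [0, 0.028, 0, 0], [0, 0.03, 0, 0], [0, 0.031, 0, 0]]]}}

```text
t: 5.45
tool_pos: [0.6066, -0.054, 0.0663]
ee_rot: [0.001, 0.878, 0.48, 0.001]
contact_force: [-1.7, 1.1, 1.1]
width: 0.001
```

Run:
```python
from h import *
go((0,.0375-.003-.0145),.064)
c=camera("scene"); cv2.imwrite("pics/scene4.png",cv2.resize(c["img"][150:300,130:330,::-1],None,fx=4,fy=4,interpolation=cv2.INTER_CUBIC))
c=camera("top");P=cloud(c); z=P[:,:,2]
for d in spot_point("top","cover_rib"):
    w=ray(c,d["at"],.0735)[:2]-C; print(d["conf"],w@BX,w@BY)
```

```text
t 5.45 tcp [ 0.6066 -0.054   0.0663] own 0.0005 0.0153 F [-1.7  1.1  1.1] w 0.001 MOVE [0.0005 0.0047 0.0023] twist -0.002 zaxis [ 0.002 -0.001 -1.   ] j6 0.43
0.81 -0.03503857182117267 -0.29806784391597363
0.65 0.12802292317893144 0.1627223042928884
0.51 0.006439781248685935 0.028813502962697475
```

View pics/scene4.png

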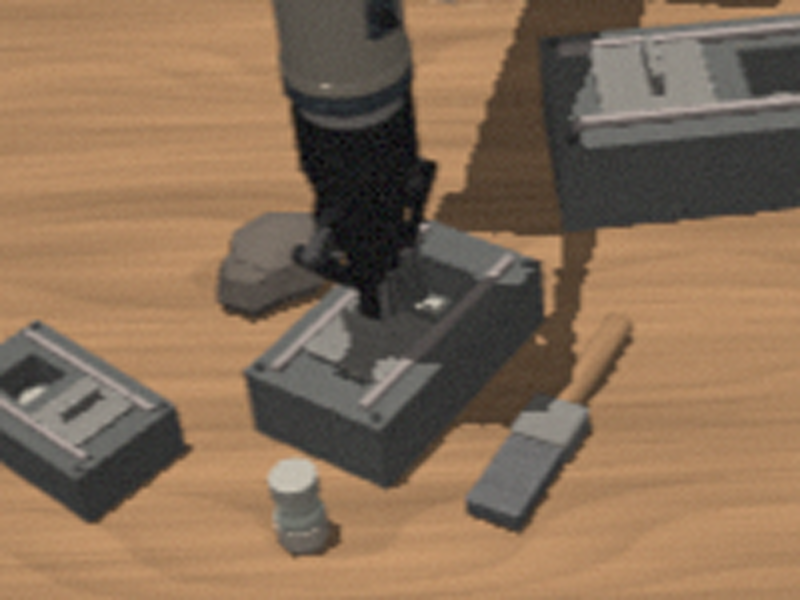

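The reset key now shows white at crop (432,302). The force is still only sliding friction, so I'll creep on to the stop.

{"api": "carry_out", "payload": {"plan": [[[0, 0.002, 0, 0], [0, 0.003, 0, 0], [0, 0.004, 0, 0], [0, 0.005, 0, 0], [0, 0.006, 0, 0], [0, 0.006, 0, 0]]]}}

```text
t: 6.2
tool_pos: [0.6118, -0.0574, 0.0663]
ee_rot: [0.001, 0.878, 0.48, 0.001]
contact_force: [-0.4, 1.5, 1.2]
width: 0.002
```

```bash
python3 -c "
from h import *
go((0,.0375-.003-.0145),.064)"
```

```text
t 6.2 tcp [ 0.6118 -0.0574  0.0663] own 0.0005 0.0215 F [-0.4  1.5  1.2] w 0.002 MOVE [ 0.0005 -0.0015  0.0023] twist -0.002 zaxis [ 0.002 -0.001 -1.   ] j6 0.42
```

{"api": "carry_out", "payload": {"plan": [[[0, 0.001, 0, 0], [0, 0.002, 0, 0], [0, 0.003, 0, 0], [0, 0.004, 0, 0]]]}}

```text
t: 6.6
tool_pos: [0.6134, -0.0583, 0.0661]
ee_rot: [-0.001, 0.877, 0.48, -0.001]
contact_force: [-10.6, 6.1, 5.4]
width: -0.0
```

Force jumped to about 12 N with only 2 mm of travel, so the cover is at its stop. I'll back off, lift and look.

{"api": "carry_out", "payload": {"plan": [[[0, -0.004, 0, 0], [0, -0.01, 0, 0], [0, -0.015, -0.01, 0], [0, -0.03, -0.04, 0], [0, -0.06, -0.07, 0], [0, -0.09, -0.09, 0], [0, -0.12, -0.09, 0], [0, -0.14, -0.09, 0], [0, -0.15, -0.09, 0], [0, -0.15, -0.09, 0]]]}}

```text
t: 7.6
tool_pos: [0.487, 0.0229, 0.1573]
ee_rot: [-0.001, 0.877, 0.48, 0.0]
contact_force: [0.3, -0.3, -0.2]
width: -0.001
```

Run:
```python
from h import *
for n in ("scene","top"):
    c=camera(n); P=cloud(c); z=P[:,:,2]
    cv2.imwrite(f"pics/{n}5.png",cv2.resize(c["img"][150:300,130:330,::-1] if n=="scene" else c["img"][120:270,270:470,::-1],None,fx=4,fy=4,interpolation=cv2.INTER_CUBIC))
    o=np.stack([(P[:,:,:2]-C)@BX,(P[:,:,:2]-C)@BY],-1)
    m=(abs(o[...,0])<.075)&(abs(o[...,1])<.12)&(z>.02)&(z<.065)
    q=o[m]; r=cv2.minAreaRect((q*1000).astype(np.float32)); print(n,"box",np.round(r[0],1),np.round(r[1],1),round(r[2],1))
    w=c["img"].min(2)>0
    k=(abs(o[...,0])<.024)&(o[...,1]<-.01)&(o[...,1]>-.07)&(abs(z-.032)<.006); 
    print(" key-height pts",k.sum(),o[k].mean(0).round(4),z[k].mean().round(4))
    rb=(abs(o[...,0])<.03)&(abs(o[...,1])<.08)&(z>.067)&(z<.08); print(" rib",rb.sum(),o[rb].mean(0).round(4))
    for kk,h in (("reset_key_top",.03),("cover_rib",.0735),("console_mid",.055),("rock_mid",.022),("vial_mid",.029),("brush",.01)):
        for d in spot_point(n,kk):
            x=ray(c,d["at"],h)[:2]; v=x-C
            if np.hypot(*v)<.2: print(" ",kk,round(d["conf"],2),x.round(4),"own",(v@BX).round(4),(v@BY).round(4))
go((0,-.0375),.10)
```

```text
scene box [0.  1.3] [195.9 115.2] 89.5
 key-height pts 58 [ 0.007  -0.0512] 0.0311
 rib 40 [-0.0014  0.0395]
  reset_key_top 0.44 [ 0.5569 -0.0274] own 0.0048 -0.0409
  cover_rib 0.96 [ 0.6317 -0.0737] own 0.0035 0.047
  console_mid 0.93 [ 0.5973 -0.0427] own -0.0041 0.0013
  vial_mid 0.83 [ 0.746  -0.0993] own -0.0365 0.1571
  brush 0.66 [0.6689 0.0653] own -0.1336 0.0034
  brush 0.16 [ 0.5454 -0.0323] own 0.0151 -0.048
top box [0.1 0.2] [109.6 191.7] 0.0
 key-height pts 0 [nan nan] nan
 rib 0 [nan nan]
  rock_mid 0.57 [ 0.4784 -0.143 ] own 0.1445 -0.0447
  vial_mid 0.67 [ 0.7376 -0.1023] own -0.0295 0.1516
  brush 0.81 [0.6428 0.0605] own -0.1155 -0.016
t 8.3 tcp [0.4874 0.0224 0.1565] own 0.0003 -0.1264 F [ 0.9  0.3 -0.1] w 0.002 MOVE [0.0004 0.089  0.0562] twist -0.001 zaxis [-0.002  0.001 -1.   ] j6 0.55<stdin>:10: RuntimeWarning: Mean of empty slice.
  ret = um.true_divide(
  ret = ret.dtype.type(ret / rcount)
<stdin>:11: RuntimeWarning: Mean of empty slice.
```

View pics/scene5.png

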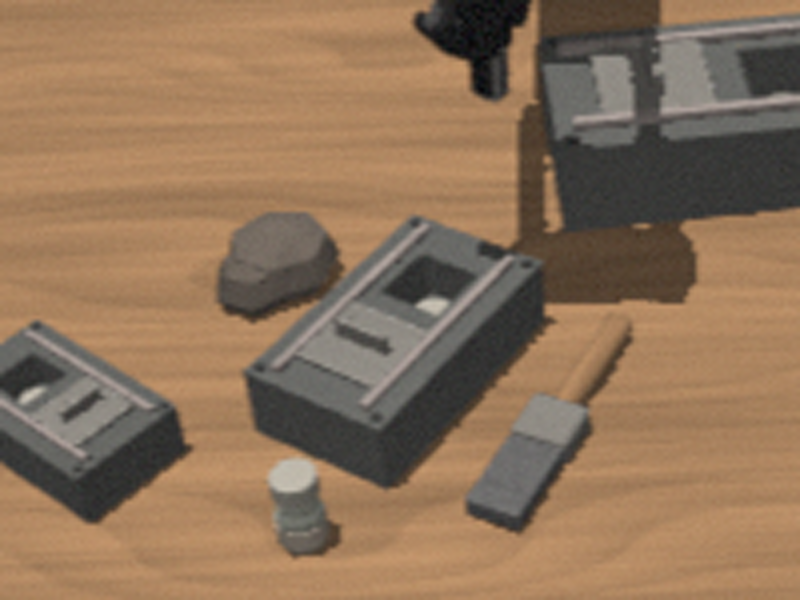

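View pics/top5.png

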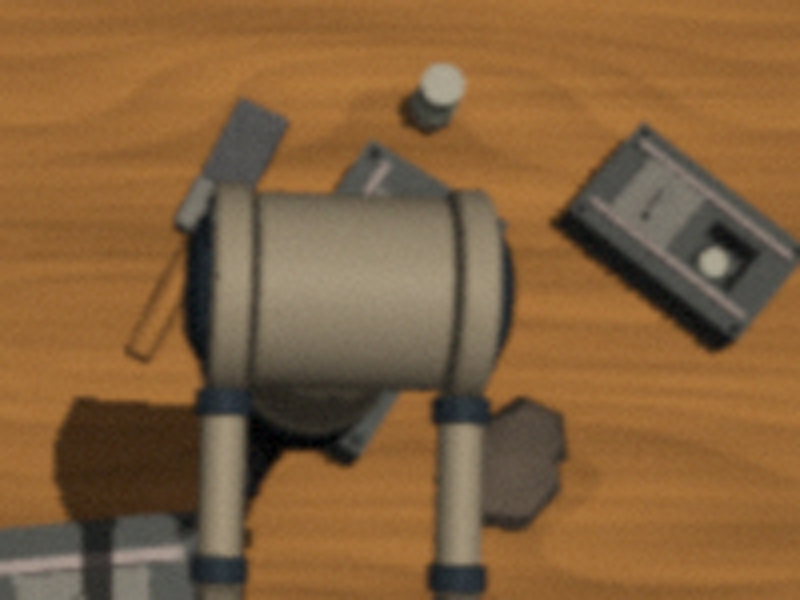

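The cover now sits over the other well: the rib is at crop (362,335), own y about 0.0395, with the box centre near 0.001. The reset well is open with the key at (432,303), and the box and bystanders look unmoved. In the top view the arm hides the box. Next I'll go over the well.

{"api": "carry_out", "payload": {"plan": [[[0, 0.02, 0, 0], [0, 0.05, 0, 0], [0, 0.075, 0.02, 0], [0, 0.088, 0.04, 0], [0, 0.09, 0.06, 0], [0, 0.09, 0.075, 0], [0, 0.09, 0.085, 0], [0, 0.09, 0.085, 0]]]}}

```text
t: 9.1
tool_pos: [0.5619, -0.0257, 0.0696]
ee_rot: [-0.002, 0.877, 0.48, -0.002]
contact_force: [-0.1, -1.3, -0.6]
width: -0.001
```

Run:
```python
from h import *
go((0,-.0365),.035)
c=camera("scene"); cv2.imwrite("pics/scene6.png",cv2.resize(c["img"][170:280,180:280,::-1],None,fx=5.4,fy=5.4,interpolation=cv2.INTER_CUBIC))
```

```text
t 9.1 tcp [ 0.5619 -0.0257  0.0696] own 0.0007 -0.0376 F [-0.1 -1.3 -0.6] w -0.001 MOVE [0.0007 0.0013 0.0346] twist -0.001 zaxis [-0.005  0.002 -1.   ] j6 0.46
```

View pics/scene6.png

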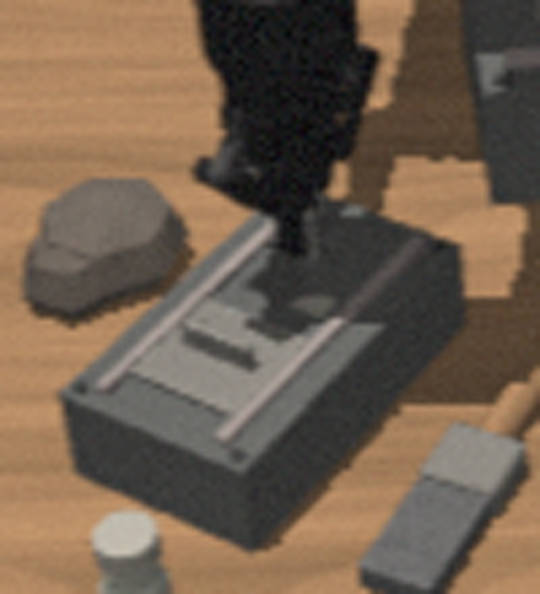

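The fingertip at crop (292,252) is over the well, with the key below it at (310,302). I'll descend to just above the key.

{"api": "carry_out", "payload": {"plan": [[[0, 0.001, 0.008, 0], [0, 0.001, 0.016, 0], [0, 0.001, 0.024, 0], [0, 0.001, 0.031, 0], [0, 0.001, 0.035, 0], [0, 0.001, 0.035, 0]]]}}

```text
t: 9.75
tool_pos: [0.5628, -0.0262, 0.035]
ee_rot: [-0.002, 0.877, 0.48, -0.002]
contact_force: [1.3, -0.2, 0.4]
width: -0.003
```

{"api": "carry_out", "payload": {"plan": [[[0, 0, 0.002, 0], [0, 0, 0.004, 0], [0, 0, 0.006, 0], [0, 0, 0.008, 0], [0, 0, 0.01, 0], [0, 0, 0.011, 0]]]}}

```text
t: 10.35
tool_pos: [0.563, -0.0262, 0.0249]
ee_rot: [-0.002, 0.877, 0.48, -0.001]
contact_force: [-3.2, -0.6, 9.6]
width: -0.002
```

```bash
python3 -c "
from h import *
go((0,-.0365),.024)"
```

```text
t 10.35 tcp [ 0.563  -0.0262  0.0249] own 0.0005 -0.0365 F [-3.2 -0.6  9.6] w -0.002 MOVE [ 0.0005 -0.      0.0009] twist -0.001 zaxis [-0.004  0.001 -1.   ] j6 0.46
```

With 9.6 N at z = 0.0249 the key has bottomed. I'll hold it.

{"api": "carry_out", "payload": {"plan": [[[0, 0, 0.001, 0], [0, 0, 0.001, 0], [0, 0, 0.001, 0], [0, 0, 0.001, 0], [0, 0, 0.001, 0], [0, 0, 0.001, 0], [0, 0, 0.001, 0], [0, 0, 0.001, 0], [0, 0, 0.001, 0], [0, 0, 0.001, 0]]]}}

```text
t: 11.35
tool_pos: [0.563, -0.0262, 0.025]
ee_rot: [-0.001, 0.877, 0.48, -0.001]
contact_force: [-2.6, -0.1, 6.1]
width: 0.003
```

{"api": "carry_out", "payload": {"plan": [[[0, 0, 0.001, 0], [0, 0, 0.001, 0], [0, 0, 0.001, 0], [0, 0, 0.001, 0], [0, 0, 0.001, 0], [0, 0, 0.001, 0], [0, 0, 0.001, 0], [0, 0, 0.001, 0], [0, 0, 0.001, 0], [0, 0, 0.001, 0]]]}}

```text
t: 12.35
tool_pos: [0.563, -0.0262, 0.025]
ee_rot: [-0.001, 0.877, 0.48, -0.001]
contact_force: [-3.8, 0.3, 6.1]
width: 0.003
```

{"api": "carry_out", "payload": {"plan": [[[0, 0, -0.002, 0], [0, 0, -0.005, 0], [0, 0, -0.01, 0], [0, 0, -0.02, 0], [0, 0, -0.035, 0], [0, 0, -0.05, 0], [0, 0, -0.07, 0], [0, 0, -0.09, 0], [0, 0, -0.11, 0], [0, 0, -0.13, 0]]]}}

```text
t: 13.35
tool_pos: [0.5637, -0.0264, 0.1575]
ee_rot: [-0.001, 0.877, 0.48, -0.0]
contact_force: [-0.5, 0.1, 0.2]
width: -0.001
```

{"api": "carry_out", "payload": {"plan": [[[0, -0.02, 0, 0], [0, -0.05, 0, 0], [0, -0.08, 0, 0], [0, -0.11, 0, 0], [0, -0.13, 0, 0], [0, -0.14, 0, 0], [0, -0.14, 0, 0]]]}}

```text
t: 14.05
tool_pos: [0.4457, 0.0495, 0.1592]
ee_rot: [-0.0, 0.877, 0.48, 0.001]
contact_force: [0.3, 0.4, -0.3]
width: 0.002
```

Run:
```python
from h import *
go((0,-.0375),.1)
c=camera("scene"); cv2.imwrite("pics/scene7.png",cv2.resize(c["img"][150:300,130:330,::-1],None,fx=4,fy=4,interpolation=cv2.INTER_CUBIC))
a=cv2.imread("pics/scene5.png").astype(int); b=cv2.imread("pics/scene7.png").astype(int)
P=cloud(c); z=P[:,:,2]; o=np.stack([(P[:,:,:2]-C)@BX,(P[:,:,:2]-C)@BY],-1)
m=(abs(o[...,0])<.075)&(abs(o[...,1])<.12)&(z>.02)&(z<.065)
r=cv2.minAreaRect((o[m]*1000).astype(np.float32)); print("box",r)
rb=(abs(o[...,0])<.03)&(abs(o[...,1])<.08)&(z>.067)&(z<.08); print("rib",rb.sum(),o[rb].mean(0).round(4))
k=(abs(o[...,0])<.024)&(o[...,1]<-.01)&(o[...,1]>-.07)&(abs(z-.032)<.006); print("key",k.sum(),o[k].mean(0).round(4),z[k].mean())
```

```text
t 14.05 tcp [0.4457 0.0495 0.1592] own -0.0001 -0.1761 F [ 0.3  0.4 -0.3] w 0.002 MOVE [-0.0002  0.1386  0.0592] twist 0.0 zaxis [ 0.001  0.001 -1.   ] j6 0.6
box ((0.33802032470703125, 0.9524993896484375), (195.79661560058594, 115.41478729248047), 89.88417053222656)
rib 42 [-0.0004  0.0397]
key 56 [ 0.0066 -0.051 ] 0.0315725122882888
```

View pics/scene7.png

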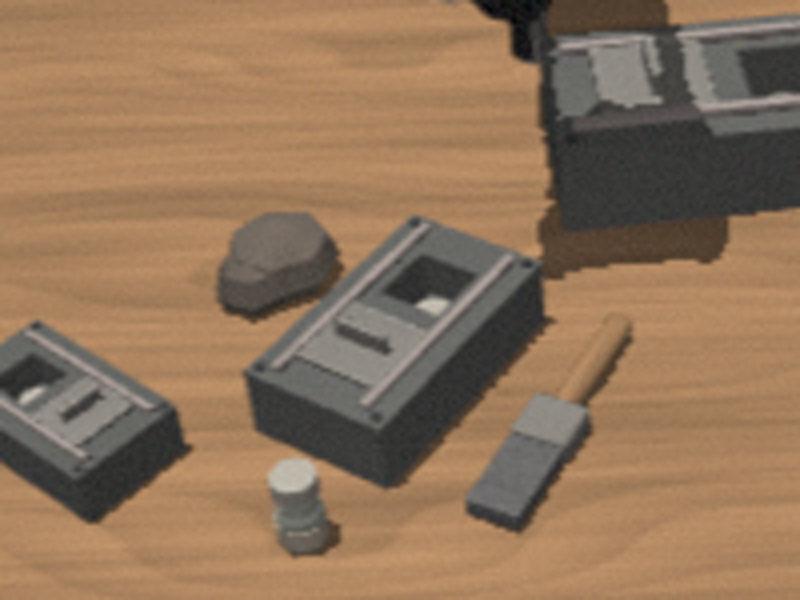

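The final view matches the one before the press: box, rock, jar and brush haven't moved, the key is up at crop (432,303), and the cover is at its stop. I'll hand in.

```bash
python3 -c "
from rig import *
print(hand_in())"
```

```text
the job is handed in; nothing more can be done
None
```

The job is done and handed in at about t = 14 s, well inside the 43 s limit; no verdict was reported.

- **Cover:** I pushed it by its rib with closed fingers until the force jumped to about 12 N at the stop. Afterwards the rib measured at own y ≈ +39 mm, against a nominal +37.5 mm. The box centre read about +1 mm in the same picture, so the two agree.
- **Reset key:** I pressed it to TCP z = 0.025 m, which is the key's full 5 mm. I held it there for just over 2 s at 6–10 N, more than the 4 N it needs, then let it up and drew clear.
- **Last checks:**
    - The reset key's top is back at about 31 mm, nominally 30 mm.
    - The box is within about 1 mm of where it stood before.
    - The rock, jar and brush look unmoved in the picture.
    - The arm is clear, with contact force near zero.
- **Not seen directly:** The other key was hidden under the cover at the end. I never touched it.
- **Disagreements:** The network's rib and key points were up to about 10 mm off my depth measurements, so I relied on the depth fit. The last top-camera view of the box was blocked by the arm, so the final checks come from the scene camera only.

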